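Shut the blue slide drawer

TASK

The slides in the blue filing unit are done with: with your fingertips, and gently because of the glass, first push the blue lid all the way down onto its tray while the drawer is still out, then push the blue drawer fully home. Leave the orange drawer and its lid open just as they are, and do not pick up, shift or knock over anything else.

Things in the scene. Friction and masses are not known exactly. Their poses are not given: they have to be found in the camera images.
- blue_unit: blue slide-filing unit, a fixed housing painted blue, 200 (x) x 140 (y) x 75 high (all sizes in mm). Origin: centre of its underside; its -x axis is the way its drawer comes out, towards the robot, z up. Drawer home, the panel's outer face is 110 from the origin. It stands turned by up to 0.22 rad. One small loose thing rests on the middle of its top
- blue_drawer (a joint): drawer of the blue unit: m by which it is pulled out along the unit's -x; 0 = fully home, its front panel then lying against the housing; stop at 0.165. It runs stiffly (about 2 N) and stays where it is left. The blue front panel is a flat plate without a handle, 140 wide, 10 thick, from 6 to 68 above the table
- blue_lid (a joint): flat blue lid over the slide tray in the blue drawer: rad; 0 = shut on the tray, 1.57 = upright, stop at 1.7. Hinged along its far (unit +x) edge; standing partly open its outer face looks up and away from the robot. A stiff hinge (0.12 N m) holds it at any angle, so it must be pushed all the way down
- blue_front (a point): centre of the outer (robot-side) face of the blue drawer's front panel, 37 above the table; moves with the drawer, its axes parallel to the unit's
- blue_hinge (a point): middle of the blue lid's hinge axis, 57.5 above the table, 114 behind the front point; moves with the drawer, its axes parallel to the unit's. The hinge axis runs along y at half the lid's thickness
- blue_lid_edge (a point): middle of the blue lid's free edge, 102 from the hinge axis, nearest the robot when shut. The lid is 116 wide, 6 thick; its shut outer face lies 60.5 above the table
- orange_unit: orange slide-filing unit, a fixed housing painted grey, with an orange drawer front and lid, 200 (x) x 140 (y) x 75 high (all sizes in mm). Origin: centre of its underside; its -x axis is the way its drawer comes out, towards the robot, z up. Drawer home, the panel's outer face is 110 from the origin. It stands turned by up to 0.22 rad. One small loose thing rests on the middle of its top
- orange_drawer (a joint): drawer of the orange unit: m by which it is pulled out along the unit's -x; 0 = fully home, its front panel then lying against the housing; stop at 0.165. It runs stiffly (about 2 N) and stays where it is left. The orange front panel is a flat plate without a handle, 140 wide, 10 thick, from 6 to 68 above the table
- orange_lid (a joint): flat orange lid over the slide tray in the orange drawer: rad; 0 = shut on the tray, 1.57 = upright, stop at 1.7. Hinged along its far (unit +x) edge; standing partly open its outer face looks up and away from the robot. A stiff hinge (0.12 N m) holds it at any angle, so it must be pushed all the way down
- orange_front (a point): centre of the outer (robot-side) face of the orange drawer's front panel, 37 above the table; moves with the drawer, its axes parallel to the unit's
- orange_hinge (a point): middle of the orange lid's hinge axis, 57.5 above the table, 114 behind the front point; moves with the drawer, its axes parallel to the unit's. The hinge axis runs along y at half the lid's thickness
- orange_lid_edge (a point): middle of the orange lid's free edge, 102 from the hinge axis, nearest the robot when shut. The lid is 116 wide, 6 thick; its shut outer face lies 60.5 above the table
- dropper: small white dropper bottle, 28 wide, 75 high, standing on the table between the two units; loose. Origin: centre of its underside, z up
- oil_bottle: small amber oil bottle, 32 wide, 70 high, standing on the table between the two drawers; loose. Origin: centre of its underside, z up
- stain_bottle: blue stain bottle with a white cap, 60 wide, 150 high, left part of the table; loose. Origin: centre of its underside, z up
- amber_bottle: amber bottle with a black cap, 56 wide, 120 high, right part of the table; loose. Origin: centre of its underside, z up
- beaker: glass beaker, 70 wide, 80 high, left part of the table; loose. Origin: centre of its underside, z up
- mailer: flat white slide mailer, 32 x 85 x 12, lying on the blue unit's top; loose. Origin: centre of its underside, z up
- cup: small white porcelain cup, 44 wide, 45 high, standing on the grey/orange unit's top; loose. Origin: centre of its underside, z up
There are look-alikes about, which are no part of the job. Leave any red look-alike of the stain_bottle alone. Leave any purple look-alike of the oil_bottle alone.

How it is judged:
By the outcome, as a careful person would: the job done as asked, in the order asked, and still so for the second after the job is handed in, with the robot touching nothing.
It also fails if it takes over 45 s, if anything falls off the work surface, if the arm or the gripper's body presses on something with over 40 N, if the wrist force passes 120 N, or if a joint passes its speed limit or range.

ROBOT

A 6-joint arm with a two-finger parallel gripper is mounted at the origin on the work surface. World frame = base frame: x ahead of the robot, y to its left, z up, the work surface at z = 0. Lengths are in m, angles in rad, forces in N, time in s.
With the tool pointing down it reaches from about 0.275 to 0.825 m from the base axis. Payload 4.9 kg.
Tool frame: the origin (TCP) lies midway between the tips of the shut fingers; the grasp point (between the pads) lies 19 mm behind it (grip_point_offset is the distance from the TCP to the grasp point, in m); z points along the fingers, y is the line along which they close (so a half turn about z gives the same grasp; the last joint's range is limited). The gripper opens to 85 mm and grips with 20 to 120 N. Pads are 22 mm wide; open, the fingers measure 114 mm over their backs; the gripper's body (76 mm by 85 mm) begins 54 mm behind the grasp point. The pads swing forward as they close: fully open they stand 13 mm farther back than shut.
Start: joints at [1.096, 0.326, -0.193, 1.052, 0, 1.437], TCP at [0.184, 0.518, 0.231] pointing down, gripper open.
Joint ranges: [-2.65, 2.65], [-0.97, 1.79], [-1.3, 1.35], [-1.93, 2.1], [-1.47, 1.37], [-3.14, 3.14]. Speed limits (rad/s): [2.57, 2.57, 3.14, 3.14, 3.14, 3.14].

INTERFACE

Orientations are given as a rotation vector (axis times angle).
In Python, from cell import * gives the robot as it stands. Calls block until the motion is done:
- movep(position, orientation): joint-space move of the TCP to a pose.
- move_l(position, velocity=0.15, rot=None, until_force=None): straight line of the TCP; rot=None keeps the orientation; velocity is the mean speed in m/s. With until_force (N) it stops when the force on the tool has changed by that much, and returns True; else False.
- set_joints(angles): joint-space move.
- let_go() and grab(newtons=None): open the fingers fully, or close them until they stop; newtons is the grip in N (None keeps the last).
- sleep(seconds).
- ik(position, orientation): joint angles nearest the present ones, or None.
- get_state(): the state.
- grab_frame(name): name is "scene" or "top"; returns a dict with "img" (420x560x3 uint8, red, green, blue), "fx", "fy", "cx", "cy" (pixels), "cam_to_world" (4x4, takes a point from camera to world coordinates). Camera axes: x right, y down, z forward; pixel columns grow to the right and rows downward; lengths in m; the calibration is good to about 2 mm. A picture is of the moment at which its call begins. There is no depth.
A pose or a line that the arm cannot do raises MotionError and nothing moves.
- sign_off(): hands the job in; it is judged then, once.
Trained networks look in the newest picture that a camera, given by its name, has taken for a name from the list of things; names that differ only in an ending like _2 or _b are one class to them, and where a whole thing is asked for, a point or a joint stands for the part that bears it (a point fixed in the world has none). Each returns a list of dicts, best first, with "score" (0 to 1); they miss things now and then, are a little off and sometimes report something else, mostly with a low value. They report only what shows in the picture. A call takes as long as a camera call. They do not tell look-alikes from the thing itself.
- spot_in(camera, name): "centre" ([column, row] in pixels, amid what is visible of it).
- silhouettes(camera, name): "mask" (420x560 bool, what is visible of it) and "centre" ([column, row] in pixels, amid what is visible of it).
- tip_of(camera, name): "centre" ([column, row] in pixels: a listed point, or the origin of a listed thing).
The state is a dict: "clock": time; "q": joint angles; "joint_velocities": joint speeds; "tau": joint torques, N m; "position": TCP position; "eef_rot": TCP orientation; "contact_force": force on the tool from outside, world axes, zero at the start; "wrist_torque": the same for the moment, N m; "finger_gap": opening from 0.0 (shut) to 1.0 (fully open); "grasp_force": force on a finger pad.
Only numpy, scipy, OpenCV 4.12 (cv2) and the standard library are available. Lean on these libraries where they do the work, as an engineer would, in place of code of your own. Each camera call takes 0.05 s, during which the arm holds its last target. There are 200 camera calls.

## Working session

There is one attempt and no reset: what is moved stays moved. The work goes in short steps, each a Python script; the robot and the scene stay as the last script left them, time stands still between calls to the robot, and variables do not carry over. Pictures are saved under pics/ and viewed, at most 10 in all, crops included, and the job is handed in when it is done.

```bash
mkdir -p pics; python3 - <<'E'
from cell import *
import cv2,numpy as np
for c in ["scene","top"]:
    f=grab_frame(c); cv2.imwrite(f"pics/{c}0.png",f["img"][:,:,::-1])
    np.savez(f"{c}.npz",**{k:np.array(f[k]) for k in("fx","fy","cx","cy","cam_to_world")})
    print(c,f["fx"],f["cx"],f["cy"],np.round(f["cam_to_world"],3).tolist())
    for n in ["blue_front","blue_hinge","blue_lid_edge","blue_unit","orange_front","orange_hinge","orange_lid_edge","orange_unit","dropper","oil_bottle","stain_bottle","amber_bottle","beaker","mailer","cup"]:
        print(n,[(np.round(d["centre"]).tolist(),round(d["score"],2)) for d in tip_of(c,n)[:3]])
print(get_state()["clock"], get_state()["eef_rot"])
E
```

```text
scene 385.485445368521 272.78226335289816 215.13658428606809 [[0.565, 0.451, -0.691, 1.254], [0.825, -0.322, 0.465, -0.439], [-0.013, -0.833, -0.554, 0.625], [0.0, 0.0, 0.0, 1.0]]
blue_front [([291.0, 198.0], 0.89)]
blue_hinge [([318.0, 208.0], 0.69)]
blue_lid_edge [([308.0, 171.0], 0.86)]
blue_unit [([352.0, 240.0], 0.84)]
orange_front [([290.0, 197.0], 0.71)]
orange_hinge [([358.0, 218.0], 0.7), ([183.0, 251.0], 0.58), ([78.0, 331.0], 0.28)]
orange_lid_edge [([173.0, 212.0], 0.56)]
orange_unit [([196.0, 303.0], 0.6)]
dropper [([255.0, 238.0], 0.67)]
oil_bottle [([221.0, 232.0], 0.57), ([239.0, 221.0], 0.55), ([76.0, 332.0], 0.28)]
stain_bottle [([372.0, 205.0], 0.92), ([403.0, 201.0], 0.88), ([239.0, 221.0], 0.73)]
amber_bottle []
beaker [([356.0, 178.0], 0.83)]
mailer [([355.0, 222.0], 0.57)]
cup [([190.0, 285.0], 0.89)]
top 404.567462306296 286.64823195074075 210.15939752541385 [[0.028, -0.995, 0.099, 0.461], [-1.0, -0.029, -0.003, 0.005], [0.005, -0.099, -0.995, 1.256], [0.0, 0.0, 0.0, 1.0]]
blue_front [([235.0, 248.0], 0.83), ([291.0, 256.0], 0.58)]
blue_hinge [([231.0, 210.0], 0.97)]
blue_lid_edge [([226.0, 224.0], 0.66), ([368.0, 183.0], 0.35)]
blue_unit [([224.0, 174.0], 0.58)]
orange_front [([352.0, 256.0], 0.73)]
orange_hinge [([364.0, 222.0], 0.78)]
orange_lid_edge [([364.0, 234.0], 0.65)]
orange_unit [([365.0, 186.0], 0.68)]
dropper [([290.0, 229.0], 0.46), ([378.0, 176.0], 0.42), ([226.0, 221.0], 0.28)]
oil_bottle [([381.0, 177.0], 0.61), ([313.0, 248.0], 0.6), ([287.0, 253.0], 0.55)]
stain_bottle [([139.0, 190.0], 0.82), ([178.0, 200.0], 0.72), ([367.0, 235.0], 0.25)]
amber_bottle [([442.0, 212.0], 0.77)]
beaker [([143.0, 250.0], 0.92)]
mailer [([226.0, 163.0], 0.69)]
cup [([379.0, 178.0], 0.75)]
1.6 [ 5.32753554e-01  3.09608342e+00 -1.68425271e-05]
```

View pics/scene0.png

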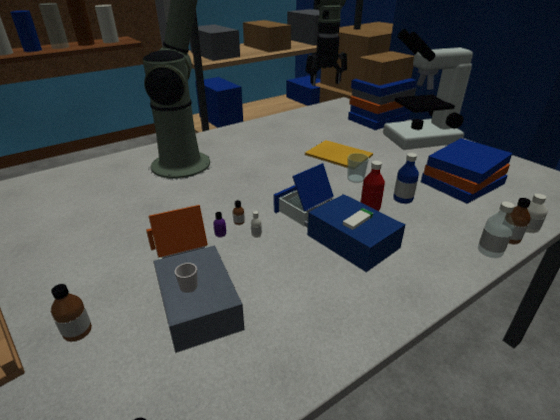

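View pics/top0.png

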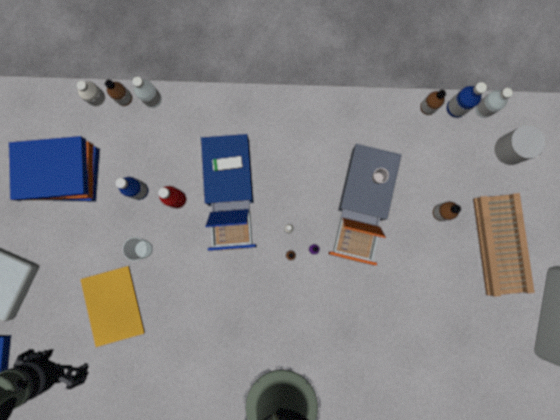

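The top view shows the blue housing at about cols 202–252, rows 135–205, with its drawer panel at about (232,247) and its lid half open at (228,216). The dropper (289,228), oil bottle (291,255), purple look-alike (314,249), red look-alike (172,196) and beaker (138,249) are all clear of the drawer. I'll fit a model of the unit and overlay it on the pictures.

```bash
cat > fit.py <<'E'
from cell import *
import cv2,numpy as np
from scipy.optimize import least_squares
def load(c): return dict(np.load(f"{c}.npz"))
C={c:load(c) for c in("scene","top")}
def proj(c,P):
    f=C[c];M=np.linalg.inv(f["cam_to_world"]);p=np.atleast_2d(P)@M[:3,:3].T+M[:3,3]
    return np.c_[f["fx"]*p[:,0]/p[:,2]+f["cx"],f["fy"]*p[:,1]/p[:,2]+f["cy"]]
def W(s,u):  # unit->world
    x,y,a=s[:3];u=np.atleast_2d(u);c,n=np.cos(a),np.sin(a)
    return np.c_[x+c*u[:,0]-n*u[:,1],y+n*u[:,0]+c*u[:,1],u[:,2]]
def pts(s):
    d,t=s[3:5];h=.004-d
    return dict(front=[-.11-d,0,.037],hinge=[h,0,.0575],lid_edge=[h-.102*np.cos(t),0,.0575+.102*np.sin(t)],unit=[0,0,0])
def lid(s,off=.003):
    d,t=s[3:5];h=.004-d;r=.102
    o=np.array([np.sin(t),0,np.cos(t)])*off;e=np.array([-np.cos(t),0,np.sin(t)])*r;H=np.array([h,0,.0575])
    return [H+o+[0,-.058,0],H+o+[0,.058,0],H+e+o+[0,.058,0],H+e+o+[0,-.058,0]]
top=[[-.1,-.07,.075],[-.1,.07,.075],[.1,.07,.075],[.1,-.07,.075]]
def panel(s):
    a=-.11-s[3];return [[a,-.07,.068],[a,.07,.068],[a+.01,.07,.068],[a+.01,-.07,.068]]
def obs(u,n=3):
    o=[]
    for c in C:
        for k in range(n):
            grab_frame(c)
            for p in("front","hinge","lid_edge","unit"):
                for q in tip_of(c,f"{u}_{p}")[:2]:
                    if q["score"]>.45:o.append((c,p,q["centre"],q["score"]))
    return o
def fit(o,s0,corners=()):
    def r(s):
        P=pts(s);v=[(proj(c,W(s,P[p]))[0]-z)*w for c,p,z,w in o]
        v+=[(proj("top",W(s,u))[0]-z)*2 for u,z in corners]
        return np.concatenate(v)
    return least_squares(r,s0,loss="soft_l1",f_scale=2)
def draw(c,s,img,k,x0,y0):
    for q in(top,panel(s),lid(s)):
        p=(proj(c,W(s,q))+.5-[x0,y0])*k
        cv2.polylines(img,[np.round(p).astype(int)],True,(0,255,255),1)
E
python3 - <<'E'
from fit import *
import fit as F
im={c:grab_frame(c)["img"][:,:,::-1].copy() for c in C}
out=[]
for u,s0 in(("blue",[.55,.15,0,.12,1.0]),("orange",[.55,-.25,-.2,.12,1.0])):
    o=obs(u,2);R=fit(o,s0);s=R.x;print(u,np.round(s,4),R.cost)
    for c,p,z,w in o: print(c,p,np.round(z,1),np.round(proj(c,W(s,pts(s)[p]))[0]-z,1),round(w,2))
    np.save(u+".npy",s)
    if u=="blue":
        for c,(x0,y0) in(("top",(180,125)),("scene",(265,150))):
            k=4 if c=="top" else 4
            i=cv2.resize(im[c][y0:y0+140,x0:x0+100],None,fx=k,fy=k,interpolation=cv2.INTER_CUBIC) if c=="top" else cv2.resize(im[c][y0:y0+140,x0:x0+100],None,fx=k,fy=k,interpolation=cv2.INTER_CUBIC)
            draw(c,s,i,k,x0,y0);out.append(i)
cv2.imwrite("pics/ov1.png",np.hstack(out))
E
```

```text
blue [0.6906 0.1907 0.1825 0.1169 1.0114] 1172.9612576522102
scene front [292.6 198.4] [-3.2 -1.5] 0.71
scene hinge [318.8 205.9] [ 0.9 -0.7] 0.82
scene lid_edge [305.8 173.2] [ 0.1 -2.2] 0.79
scene unit [352.1 239.3] [-0.6 -0.2] 0.7
scene front [291.1 199.5] [-1.7 -2.6] 0.87
scene front [ 75.1 331.8] [ 214.3 -134.9] 0.73
scene hinge [319.4 206.7] [ 0.3 -1.5] 0.66
scene lid_edge [309.4 170.3] [-3.5  0.7] 0.59
scene unit [351.4 236.8] [0.1 2.3] 0.8
top front [235.  247.4] [ 1.3 -0.6] 0.74
top front [376.4 176.3] [-140.1   70.5] 0.67
top hinge [229.8 209.9] [ 0.3 -1.1] 0.87
top hinge [289.6 229.1] [-59.5 -20.3] 0.6
top lid_edge [224.2 225.7] [ 4.4 -0.8] 0.9
top unit [226.3 173.2] [1.2 2.1] 0.97
top unit [379.6 177.9] [-152.1   -2.6] 0.46
top hinge [228.9 211.7] [ 1.2 -2.9] 0.59
top lid_edge [226.5 225.6] [ 2.1 -0.7] 0.68
top unit [227.1 173.4] [0.4 1.9] 0.59
top unit [288.9 253.7] [-61.4 -78.4] 0.56
orange [ 0.6736 -0.2456 -0.2136  0.1235  1.1589] 391.77736913930744
scene front [199.9 303.7] [-23.1 -70.3] 0.64
scene hinge [181.7 250.5] [2.8 2.5] 0.7
scene lid_edge [175.7 211.1] [-0.5 -0.5] 0.88
scene unit [199.7 306.6] [-0.5 -0.8] 0.81
scene hinge [179.4 251.7] [5.1 1.3] 0.76
scene lid_edge [176.  212.4] [-0.8 -1.8] 0.67
scene unit [196.9 305.7] [2.3 0.1] 0.97
scene unit [351.2 238.3] [-152.    67.5] 0.62
top hinge [362.3 219.9] [-1.2  0.2] 0.78
top lid_edge [365.  233.6] [-0.7 -1.5] 0.63
top unit [364.7 183.8] [1.4 0.9] 0.78
top front [352.2 257.4] [-0.8  0.1] 0.7
top hinge [358.6 220.3] [ 2.5 -0.2] 0.73
top lid_edge [363.9 231.6] [0.4 0.5] 0.69
top unit [367.6 183.4] [-1.5  1.3] 0.59
```

View pics/ov1.png

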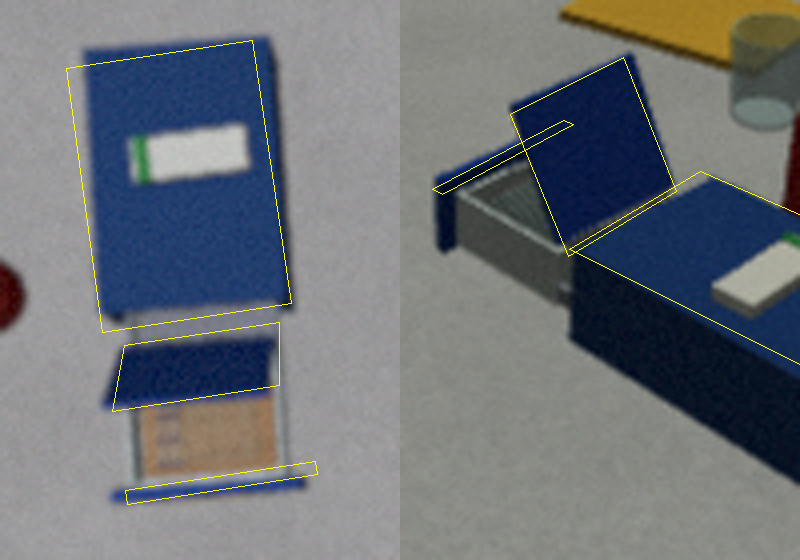

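The overlay shows that false detections skewed the fit. In the crop, the housing top's left edge runs (84,50)–(103,318), the panel runs (112,498)–(306,487), and the lid is at (105,405) and (272,342). I'll refit using these corners plus gated detections.

```bash
cat > refit.py <<'E'
from fit import *
L=lambda i:(lambda s:lid(s)[i])
# (cam, unit-point fn, crop px)
Z=[("top",lambda s:top[2],(84,50)),("top",lambda s:top[3],(264,38)),("top",lambda s:top[1],(103,318)),("top",lambda s:top[0],(284,304)),
("top",lambda s:panel(s)[1],(112,500)),("top",lambda s:panel(s)[0],(305,489)),("top",L(2),(105,405)),("top",L(3),(270,394)),
("scene",L(3),(110,105)),("scene",L(2),(233,55)),("scene",L(1),(276,187)),("scene",L(0),(168,252)),("scene",lambda s:panel(s)[0],(36,178)),("scene",lambda s:top[0],(170,252))]
org={"top":(180,125),"scene":(265,150)}
def res(s): return np.concatenate([proj(c,W(s,f(s)))[0]-((np.array(z)+.5)/4-.5+org[c]) for c,f,z in Z])
E
python3 - <<'E'
from refit import *
R=least_squares(res,[.67,.18,.06,.12,1.],loss="soft_l1",f_scale=1.);s=R.x
print(np.round(s,4),R.cost);print(np.round(R.fun.reshape(-1,2),1).tolist());np.save("blue.npy",s)
P=pts(s);print({k:np.round(W(s,v)[0],3).tolist() for k,v in P.items()})
out=[]
for c,(x0,y0) in org.items():
    i=cv2.resize(grab_frame(c)["img"][y0:y0+140,x0:x0+100,::-1],None,fx=4,fy=4,interpolation=cv2.INTER_CUBIC)
    draw(c,s,i,4,x0,y0);out.append(i)
cv2.imwrite("pics/ov2.png",np.hstack(out))
def ray(c,z,h):
    f=C[c];M=f["cam_to_world"];d=M[:3,:3]@[(z[0]-f["cx"])/f["fx"],(z[1]-f["cy"])/f["fy"],1];return M[:3,3]+d*(h-M[2,3])/d[2]
for n,z,h in(("dropper",(289,228),.07),("oil",(291,255),.065),("red",(166,192),.145),("beaker",(138,249),.04)):print(n,np.round(ray("top",z,h),3))
E
```

```text
[0.6968 0.1854 0.1108 0.1251 1.0329] 4.960366369450311
[[-0.5, 0.5], [1.3, -0.2], [-1.1, -0.1], [1.3, -0.5], [0.0, 0.5], [-0.4, -0.7], [-0.8, 0.4], [0.2, -0.4], [0.2, 0.4], [-0.3, -0.2], [0.7, 0.8], [-1.4, -0.5], [-0.3, 0.2], [0.0, -1.0]]
{'front': [0.463, 0.159, 0.037], 'hinge': [0.576, 0.172, 0.058], 'lid_edge': [0.525, 0.166, 0.145], 'unit': [0.697, 0.185, 0.0]}
dropper [ 0.527 -0.007  0.07 ]
oil [ 0.448 -0.015  0.065]
red [0.612 0.337 0.145]
beaker [0.453 0.442 0.04 ]
```

View pics/ov2.png

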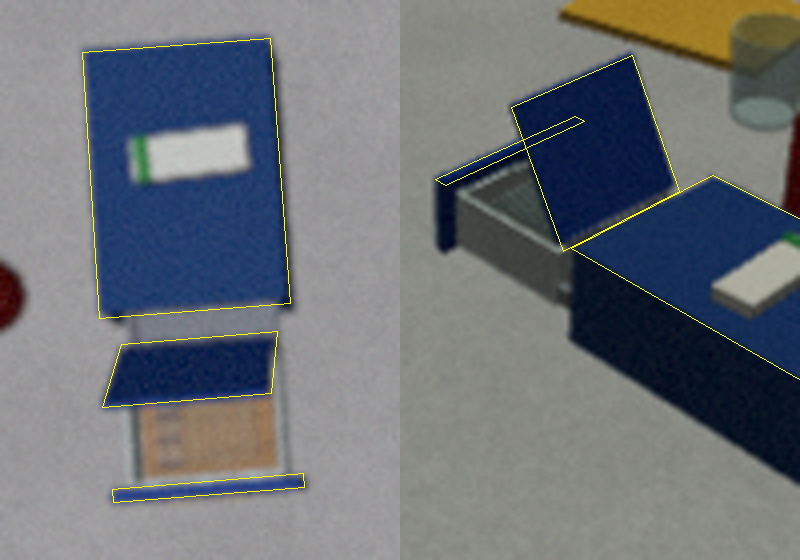

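The overlay now fits to about 1 px: yaw 0.11, drawer out 0.125 m, lid at 1.03 rad. Next I shut the fingers, come in behind the lid and push it down along its arc.

```bash
cat > mv.py <<'E'
from fit import *
from scipy.spatial.transform import Rotation as Ro
s=np.load("blue.npy");a=s[2]
ux=np.array([np.cos(a),np.sin(a),0]);uy=np.array([-np.sin(a),np.cos(a),0])
rot=Ro.from_matrix(np.c_[-ux,uy,[0,0,-1]]).as_rotvec()
w=lambda x,z,y=0:W(s,[x,y,z])[0]
def st(t):
    q=get_state();print(t,round(q["clock"],1),np.round(q["position"],4),np.round(q["contact_force"],1))
E
python3 - <<'E'
from mv import *
grab();H=.004-s[3]
movep(w(-.125,.25),rot);st("above")
print(move_l(w(-.125,.137),.15,until_force=5));st("behind lid")
for t in [1.15,1.0,.85,.7,.55,.4,.25,.12,.03]:
    x=H-.085*np.cos(t)+.004*np.sin(t)+.011*np.sin(t)
    z=.0575+.085*np.sin(t)+.004*np.cos(t)
    if move_l(w(x,z),.08,until_force=15): st(f"force {t}");break
    st(t)
print(move_l(w(H-.088,.050),.03,until_force=8));st("press")
E
```

```text
above 6.5 [0.5721 0.1724 0.25  ] [-0.7 -0.3 -0.1]
False
behind lid 7.3 [0.5731 0.1719 0.1379] [ 0.9  0.8 -0.3]
1.15 7.7 [0.556  0.1699 0.1377] [ 0.2 -0.1  0.3]
1.0 8.0 [0.5435 0.1684 0.1313] [-0.5 -0.6 -0. ]
0.85 8.3 [0.5318 0.1671 0.1239] [ 0.4  0.8 -0.7]
0.7 8.7 [0.5212 0.1659 0.1152] [0.7 0.1 0. ]
0.55 9.0 [0.5119 0.1649 0.1053] [ 0.2 -0.1  0.8]
0.4 9.3 [0.504  0.164  0.0941] [-0.1  0.9 -0.7]
0.25 9.6 [0.4978 0.1633 0.0822] [ 0.4 -0.3  0.5]
0.12 9.9 [0.4939 0.1628 0.0714] [0.6 0.1 0.7]
0.03 10.2 [0.4921 0.1627 0.0639] [-0.1 -0.2 -0.3]
True
press 10.5 [0.4931 0.1628 0.0604] [-0.5 -0.2  6.6]
```

The tip met a firm stop at z = 0.0604, which is the shut height. I'll back off to the front of the drawer and check.

```bash
python3 - <<'E'
from mv import *
p=np.array(get_state()["position"]);move_l(p+[0,0,.06],.15)
f=-.11-s[3]
move_l(w(f-.055,.12),.2);move_l(w(f-.055,.035),.15,until_force=5);st("front")
out=[]
for c,(x0,y0) in(("top",(180,125)),("scene",(265,150))):
    i=cv2.resize(grab_frame(c)["img"][y0:y0+140,x0:x0+100,::-1],None,fx=4,fy=4,interpolation=cv2.INTER_CUBIC)
    s2=s.copy();s2[4]=0;draw(c,s2,i,4,x0,y0);out.append(i)
cv2.imwrite("pics/lid.png",np.hstack(out))
E
```

```text
front 12.3 [0.4094 0.1535 0.0352] [ 0.  -0.2  0.5]
```

View pics/lid.png

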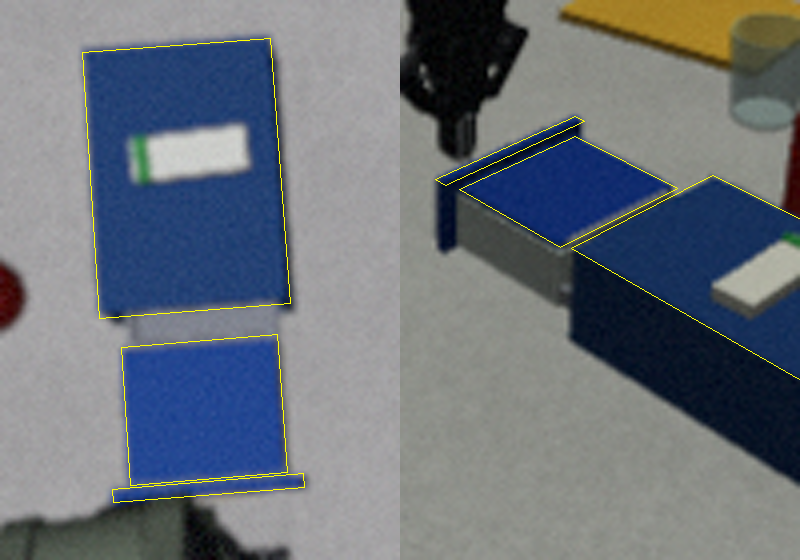

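The lid lies flat and matches the shut outline in both views, and the drawer hasn't moved. Now I push the drawer home.

```bash
python3 - <<'E'
from mv import *
f=-.11-s[3]
print(move_l(w(f+.06,.035),.06,until_force=10));st("mid")
print(move_l(w(-.095,.035),.04,until_force=12));st("home?")
u=(np.array(get_state()["position"])-[s[0],s[1],0])@ux;print("unit x of tcp",u)
p=np.array(get_state()["position"])
move_l(p-.06*ux,.15);move_l(p-.06*ux+[0,0,.15],.2);st("clear")
o=[]
for c in C:
    i=grab_frame(c)["img"][:,:,::-1].copy()
    cv2.imwrite(f"pics/end_{c}.png",i)
    x0,y0=(180,125) if c=="top" else (265,150)
    i=cv2.resize(i[y0:y0+140,x0:x0+100],None,fx=4,fy=4,interpolation=cv2.INTER_CUBIC)
    s2=s.copy();s2[3:]=0;draw(c,s2,i,4,x0,y0);o.append(i)
cv2.imwrite("pics/home.png",np.hstack(o))
E
```

```text
False
mid 14.5 [0.5228 0.1663 0.0351] [-1.  -1.5 -1.1]
True
home? 15.8 [0.5779 0.1721 0.0343] [ 0.6  0.  -0.6]
unit x of tcp -0.11958327834626337
clear 17.2 [0.518  0.1653 0.1834] [ 0.8 -0.1 -1.2]
```

View pics/home.png

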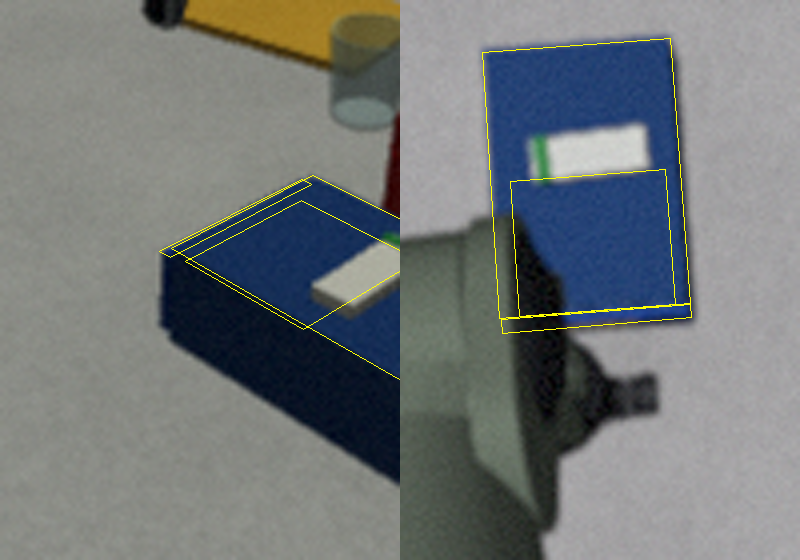

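View pics/end_scene.png

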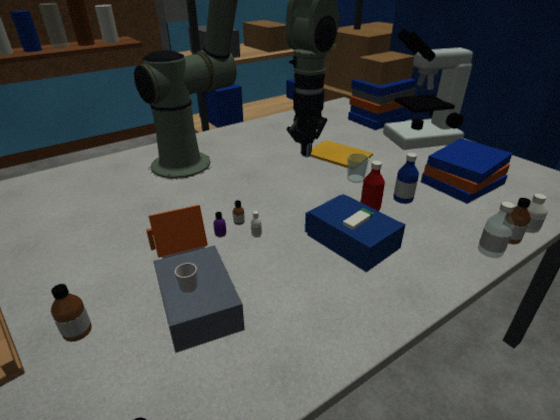

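Both views show the panel against the housing, with the mailer and everything else undisturbed. I'll do one slow confirming press, back away and hand in.

```bash
python3 - <<'E'
from mv import *
p=np.array(get_state()["position"]);move_l([p[0],p[1],.037],.2)
move_l(w(-.127,.037),.1,until_force=10)
print(move_l(w(-.105,.037),.02,until_force=14));st("press")
print((np.array(get_state()["position"])-[s[0],s[1],0])@ux)
p=np.array(get_state()["position"]);move_l(p-.06*ux,.15);move_l(p-.06*ux+[0,0,.15],.2);st("clear")
sleep(.5);print(sign_off())
E
```

```text
True
press 19.6 [0.5779 0.1722 0.0362] [-0.2  0.6 -0. ]
-0.11964107222855563
clear 21.0 [0.5179 0.1654 0.1852] [-1.  -0.1 -0.3]
the job is handed in; nothing more can be done
None
```

I pushed the blue lid all the way down, then the blue drawer fully home. The orange drawer and lid and the loose things look undisturbed in the final pictures, and the job was handed in at about 21 s.

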